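# Set up the orange grater box

## Robot

A 7-joint arm with a two-finger parallel gripper is mounted at the origin on the work surface. World frame = base frame: x ahead of the robot, y to its left, z up, the work surface at z = 0. Lengths are in m, angles in rad, forces in N, time in s.
With the tool pointing down it reaches from about 0.425 to 0.925 m from the base axis. Payload 6.8 kg.
Tool frame: the origin (TCP) lies on the mounting face of the last link; the fingertips stand 173 mm ahead of it and the grasp point (between the pads) lies 155 mm ahead of it (grip_point_offset is the distance from the TCP to the grasp point, in m); x points along the fingers, z is the direction in which the jaws open and shut, and the axes are right-handed (so a half turn about x gives the same grasp; the last joint's range is limited). The gripper opens to 85 mm and grips with 20 to 120 N. Pads are 22 mm wide; open, the fingers measure 114 mm over their backs; the gripper's body (76 mm by 85 mm) begins 54 mm behind the grasp point. The pads swing forward as they close: fully open they stand 13 mm farther back than shut.
Start: joints at [1.18, 0.477, 0.022, 1.555, -0.011, 1.109, -0.083], TCP at [0.188, -0.648, 0.405] pointing down, gripper open.
Joint ranges: [-2.96, 2.96], [-0.34, 2.1], [-1.41, 1.46], [0.24, 2.44], [-1.37, 4.51], [0.17, 1.92], [-2.96, 2.96]. Speed limits (rad/s): [2.39, 2.39, 3.14, 3.14, 3.14, 3.14, 3.14].

## Interface

Orientations are given as a rotation vector (axis times angle).
In Python, from bench import * gives the robot as it stands. The module is installed in compiled form; this text tells all that it offers.
- The arm moves only by the tool servo_tool, never from a script. Its argument "motion" is a list of rows, each a list of 5 numbers: the shift along the tool's x, y, z in m, then the turn about the tool's x in degrees, then the gripper command: -1 is fully open, 1 is shut, values between are in proportion. In form: [[dx, dy, dz, turn, fingers], ...]. A call has 1 to 8 rows; each row is the pose to reach, as a shift and turn from the pose measured when the call began, along the tool's axes at that moment; what a row does not reach only later rows make up. A row lasts 1/10 s, in which the tool goes at most 50 mm and 8.59 degrees, less where a joint would pass 70% of its speed; a pose out of reach is approached as far as the arm can. A call with a gripper value outside its range is refused whole. The fingers move at their own pace and stop on an object; "force" is the grip in N (left out, the last holds). Time passes only in rows, so rows that repeat a pose let the fingers close. It gives the time, the measured TCP pose, the force and the opening at its end, in the units of the state.
- get_obs(): the state, without advancing time (a new reading comes with each control period).
- grab_frame(name): name is "side" or "top"; returns the picture (384x512x3 uint8, red, green, blue); there is no depth.
- camera_params(name): a dict with "mtx" (3x3 intrinsics, pixels), "D" ([k1, k2, p1, p2, k3] as OpenCV has them; the pictures are not rectified), "world_to_cam" (4x4, takes a point from world to camera coordinates). Camera axes: x right, y down, z forward; pixel columns grow to the right and rows downward; lengths in m; the calibration is good to about 2 mm. A picture is of the moment at which its call begins. camera_params takes no time and is no camera call.
- hand_in(): hands the job in, once; it reports no verdict.
The state is a dict: "clock": time; "joints": joint angles; "qvel": joint speeds; "tau": joint torques, N m; "tcp_pos": TCP position; "orientation": TCP orientation; "contact_force": force on the tool from outside, world axes, zero at the start; "moment": the same for the moment, N m; "grip_width": finger opening in m.
Only numpy, scipy, OpenCV 4.12 (cv2) and the standard library are available. Lean on these libraries where they do the work, as an engineer would, in place of code of your own. Each camera call takes 0.05 s, during which the arm holds its last target. There are 200 camera calls.

## Task

Get the orange grater ready for cheese: set the insert with the rows of round holes in the recess on top (do not drop it in) and press it down until it clicks fully home, flush with the top all round, and slide the catch tray all the way into the slot at the grater's foot. Leave the other insert and everything else on the counter where it is.

Things in the scene. Friction and masses are not known exactly. Their poses are not given: they have to be found in the camera images.
- grater: Smooth orange plastic grater box fixed to the counter, 100 (x) x 160 (y) x 50 (z) mm, origin: centre of the underside. Tray slot at counter level in its -x face, recess for an insert in its top. Finger gaps 48 mm wide (y), 23 mm deep from the top, run from the recess out through the middle of the +x and -x sides.
- seat (a point): Centre of the recess floor, 34 mm above the counter, axes as the grater: a seated insert's origin lies here. Recess 68 (x) x 113 (y) x 16 mm deep, mouth bevelled 4 mm wide, open in the middle, a ledge at each y end. A slippery sprung ramp catch in each y end wall stops a placed insert about 7 mm proud; some 10 N straight down clicks it under them.
- slot (a point): Middle of the tray slot's mouth, at counter level in the grater's -x face, 50 mm from its origin; axes as the grater. Slot 86 mm wide (flared to 94 mm at the mouth), 22 mm high, its floor is the counter, back stop 92 mm inside. The tray travels to +x.
- holes_insert: The insert to use: white plastic block with a steel top face showing 4 x 6 round dark holes. 64 (x) x 96 (y) x 16 (z) mm, with a 3 mm thick foot flange along the bottom 108 mm long in y. Origin: centre of the underside; z up. Fits either way round (half turn), long side along the grater's y. 90 g.
- slot_insert: The insert to leave alone: same block and size, but its steel top shows one slanting dark slot with a blade beside it. Origin: centre of the underside.
- tray: White catch tray on the counter, 150 g: open pan 92 (x) x 80 (y) x 16 mm, origin: centre of the pan's underside. A neck 50 mm wide, 4 mm thick leads from its -x end to an upright grip tab. The +x end enters the slot first. Home: origin 4 mm to -x of the grater's origin, axes parallel, pan's -x end level with the grater's face.
- tray_tab (a point): Middle of the top edge of the tray's upright grip tab, 38 mm above the counter, 77 mm from the tray's origin in its -x. The tab is 10 (x) x 40 (y) x 38 mm high; 26 mm of free neck between it and the pan.
- cup: Small white coffee cup, 64 mm wide, 55 mm high, origin: centre of the underside. Leave alone.
- salt_jar: Small glass salt jar, 56 mm wide, 75 mm high, origin: centre of the underside. Leave alone.
- tongs_a: Steel tongs lying beyond the grater, 235 mm long, 72 mm wide, 14 mm high, along their x. Leave alone.
- tongs_b: Steel tongs like tongs_a, lying nearer the robot. Leave alone.
Not all that is in view belongs to the job. Of the things like the grater, leave any that is black, blue or turquoise; of the rest the larger one is meant.

How it is judged:
By the outcome, as a careful person would: the job done as asked, in the order asked, and still so for the second after the job is handed in, with the robot touching nothing.
It also fails if it takes over 72 s, if anything falls off the work surface, if the arm or the gripper's body presses on something with over 40 N, if the wrist force passes 120 N, or if a joint passes its speed limit or range.

## Working session

There is one attempt and no reset: what is moved stays moved. The work goes in short steps, Python scripts to look and compute and a tool call to move; the robot and the scene stay as the last step left them, time stands still between calls to the robot, and variables do not carry over. Pictures are saved under pics/ and viewed, about 8 in all and at most 12, crops included, and the job is handed in when it is done.

Besides the shell and the picture viewer there is one more tool, called after "Emit:" by a JSON object that holds its "api" and its "payload". servo_tool: Moves the arm, as the interface text tells. Its arguments: {"type":"object","properties":{"motion":{"type":"array","items":{"type":"array","items":{"type":"number"}}},"force":{"type":"number"}},"required":["motion"]}

```bash
mkdir -p pics
cat > h.py <<'E'
import numpy as np, cv2
from bench import *
from scipy.spatial.transform import Rotation as R
def ray(cam,px,z):
    c=camera_params(cam);K=np.array(c["mtx"],float);D=np.array(c["D"],float);T=np.array(c["world_to_cam"],float)
    u=cv2.undistortPoints(np.array(px,float).reshape(-1,1,2),K,D).reshape(-1,2)
    d=np.c_[u,np.ones(len(u))]@T[:3,:3]; o=-T[:3,:3].T@T[:3,3]
    return o+d*((z-o[2])/d[:,2])[:,None]
def proj(cam,P):
    c=camera_params(cam);K=np.array(c["mtx"],float);D=np.array(c["D"],float);T=np.array(c["world_to_cam"],float)
    return cv2.projectPoints(np.array(P,float).reshape(-1,3),cv2.Rodrigues(T[:3,:3])[0],T[:3,3],K,D)[0].reshape(-1,2)
E
python3 - <<'E'
from h import *
for n in("top","side"):
    im=grab_frame(n); np.save(f"pics/{n}0.npy",im)
    cv2.imwrite(f"pics/{n}0.png",cv2.resize(im[...,::-1],None,fx=1.5,fy=1.5))
    c=camera_params(n);T=np.array(c["world_to_cam"]);print(n,np.round(c["mtx"],1).tolist(),np.round(-T[:3,:3].T@T[:3,3],3),np.round(T[:3,:3],2).tolist())
print(get_obs())
E
```

```text
top [[458.6, 0.0, 255.1], [0.0, 458.6, 195.5], [0.0, 0.0, 1.0]] [0.375 0.1   1.512] [[0.02, -1.0, -0.02], [-1.0, -0.01, -0.08], [0.08, 0.02, -1.0]]
side [[347.8, 0.0, 259.2], [0.0, 347.8, 192.7], [0.0, 0.0, 1.0]] [ 0.378 -0.684  0.791] [[0.98, -0.18, -0.01], [-0.14, -0.66, -0.74], [0.13, 0.73, -0.67]]
{'clock': 0.1, 'joints': array([ 1.1799021 ,  0.47773808,  0.02234633,  1.5563271 , -0.01150214,
        1.10930764, -0.08313564]), 'qvel': array([ 0.00091139, -0.0026758 ,  0.00057014, -0.00152888, -0.00092895,
        0.00028635,  0.00102416]), 'tau': array([ 4.72054118e-03, -5.97759497e+01,  1.61329530e+00, -2.81954098e+01,
        1.26801108e-02,  5.01928967e-03,  1.08346944e-05]), 'tcp_pos': array([ 0.18829378, -0.64795617,  0.40381969]), 'orientation': array([ 0.99935661,  1.33122817, -0.99787143]), 'contact_force': array([-0.1996604 , -0.42914929, -0.84087406]), 'moment': array([ 0.03019436, -0.07065712,  0.007289  ]), 'grip_width': 0.0853484850010619}
```

View pics/top0.png

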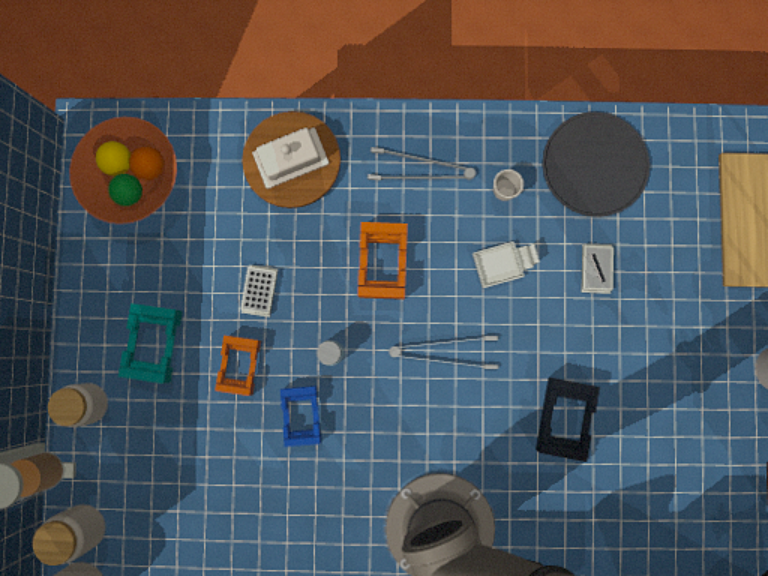

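View pics/side0.png

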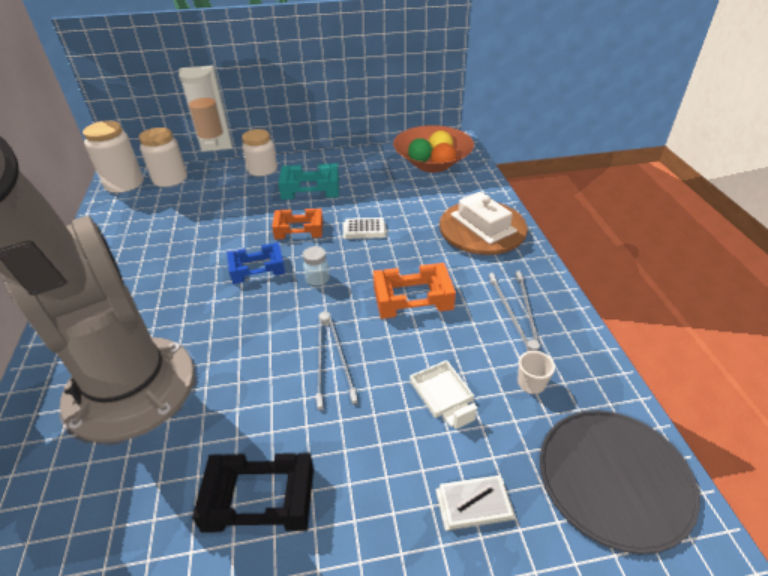

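Top view (1.5x): the candidates are the orange graters, large at (383,260) and small at (237,365). The blue, turquoise and black ones are ruled out. The inserts are holes at (259,290) and slot at (598,268), and the tray is at (500,263) with its tab at (531,254). I choose the large orange grater and the holes insert.

Run:
```python
from h import *
im=np.load("pics/top0.npy");hsv=cv2.cvtColor(im,cv2.COLOR_RGB2HSV)
orange=((hsv[...,0]<16)&(hsv[...,1]>150)&(hsv[...,2]>110)).astype(np.uint8)
white=((hsv[...,1]<70)&(hsv[...,2]>125)).astype(np.uint8)
def blob(m,box,k=3):
    r=np.zeros_like(m);x0,y0,x1,y1=box;r[y0:y1,x0:x1]=m[y0:y1,x0:x1]
    r=cv2.morphologyEx(r,cv2.MORPH_OPEN,np.ones((k,k)))
    cs,_=cv2.findContours(r,cv2.RETR_EXTERNAL,cv2.CHAIN_APPROX_NONE)
    return np.vstack([c.reshape(-1,2) for c in cs if cv2.contourArea(c)>30])
for name,m,box,z in[("grater",orange,(230,140,280,205),.05),("insert",white,(152,170,192,215),.016),("tray",white,(305,150,368,200),.016),("slotins",white,(380,155,415,200),.016)]:
    c=blob(m,box); h=cv2.convexHull(c)
    rect=cv2.minAreaRect(h); b=cv2.boxPoints(rect)
    w=ray("top",b,z)
    w2=ray("top",h,z)[:,:2].astype(np.float32); wr=cv2.minAreaRect(w2*1000)
    print(name,np.round(rect[0],1),"px corners",np.round(b).tolist(),"\n world rect mm",np.round(wr[0],1),np.round(wr[1],1),round(wr[2],1))
s=np.load("pics/side0.npy")
a=cv2.resize(im[135:225,150:370,::-1],None,fx=3.6,fy=3.6,interpolation=cv2.INTER_CUBIC)
b=cv2.resize(s[130:295,220:360,::-1],(255,300),interpolation=cv2.INTER_CUBIC)
b=cv2.resize(s[135:290,215:345,::-1],None,fx=1.6,fy=1.6,interpolation=cv2.INTER_CUBIC)
o=np.zeros((a.shape[0]+b.shape[0],a.shape[1],3),np.uint8);o[:a.shape[0]]=a;o[a.shape[0]:,:b.shape[1]]=b
cv2.imwrite("pics/c1.png",o);print(o.shape)
```

```text
grater [254.5 175.6] px corners [[239.0, 198.0], [240.0, 152.0], [270.0, 153.0], [269.0, 199.0]] 
 world rect mm [562.2 133.9] [ 96.5 147. ] 89.2
insert [171.3 193.4] px corners [[158.0, 208.0], [164.0, 176.0], [184.0, 179.0], [179.0, 211.0]] 
 world rect mm [503.5 407.9] [ 68.8 107.3] 82.2
tray [338.  174.4] px corners [[314.0, 168.0], [355.0, 157.0], [362.0, 181.0], [321.0, 192.0]] 
 world rect mm [ 574.3 -139.1] [ 81.8 138.6] 16.8
slotins [398. 179.] px corners [[388.0, 163.0], [408.0, 163.0], [408.0, 195.0], [388.0, 195.0]] 
 world rect mm [ 562.4 -336.2] [ 66.  106.5] 89.3
(572, 792, 3)
```

View pics/c1.png

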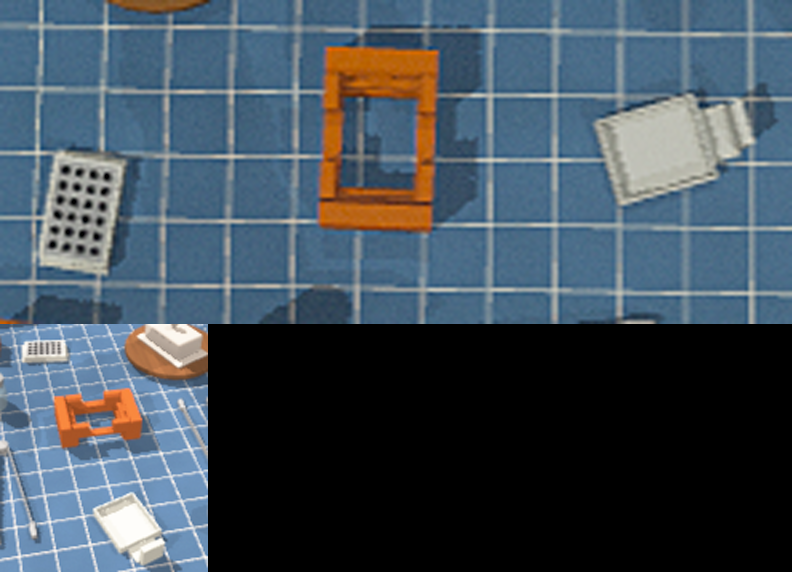

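The crop confirms the choice: the large orange grater (crop 380,140), the 4x6-hole insert (85,212), and the tray with its neck and tab pointing right (735,125). I'll refine with half-level, sub-pixel masks.

Run:
```python
from h import *
F=6
im=np.load("pics/top0.npy").astype(np.float32)
def comp(sig,box,th):
    x0,y0,x1,y1=box
    u=cv2.resize(sig[y0:y1,x0:x1],None,fx=F,fy=F,interpolation=cv2.INTER_CUBIC)
    n,l,st,_=cv2.connectedComponentsWithStats((u>th).astype(np.uint8))
    k=1+np.argmax(st[1:,4]); cs,_=cv2.findContours((l==k).astype(np.uint8),cv2.RETR_EXTERNAL,cv2.CHAIN_APPROX_NONE)
    c=max(cs,key=cv2.contourArea).reshape(-1,2)
    return (c+.5)/F-.5+[x0,y0]
rb=im[...,0]-im[...,2]; r=im[...,0]
for n,s,box,th,zs in[("grater",rb,(225,135,290,210),20,(0,.05)),("insert",r,(152,170,195,216),125,(0,.003,.016)),("tray",r,(305,150,368,200),130,(.0,.016))]:
    c=comp(s,box,th);
    for z in zs:
        w=(ray("top",c,z)[:,:2]*1000).astype(np.float32)
        wr=cv2.minAreaRect(w);print(n,z,np.round(wr[0],1),np.round(wr[1],1),round(wr[2],2))
        if n=="grater":
            p=cv2.boxPoints(wr);print(np.round(p).tolist())
    if n=="tray":
        h=cv2.convexHull(c.astype(np.float32)).reshape(-1,2);a=cv2.approxPolyDP(c.astype(np.float32).reshape(-1,1,2),1.2,True).reshape(-1,2)
        for q in a: print(np.round(q,1),np.round(ray("top",q,0.016)[0,:2]*1000),np.round(ray("top",q,.038)[0,:2]*1000))
    if n=="insert":
        # holes
        x0,y0,x1,y1=box;u=cv2.resize(r[y0:y1,x0:x1],None,fx=F,fy=F,interpolation=cv2.INTER_CUBIC)
        poly=((c-[x0,y0]+.5)*F-.5).astype(np.int32);m=np.zeros(u.shape,np.uint8);cv2.fillPoly(m,[poly],1);m=cv2.erode(m,np.ones((13,13)))
        k,l,st,ce=cv2.connectedComponentsWithStats(((u<110)&(m>0)).astype(np.uint8))
        g=[ce[i] for i in range(1,k) if st[i,4]>30];print("holes",len(g))
        w=(ray("top",(np.array(g)+.5)/F-.5+[x0,y0],.016)[:,:2]*1000).astype(np.float32);print(np.round(cv2.minAreaRect(w)[0],1),cv2.minAreaRect(w)[1:],w.mean(0))
```

```text
grater 0 [576.8 134.8] [106.8 171.3] 88.4
[[490.0, 84.0], [661.0, 79.0], [664.0, 186.0], [493.0, 191.0]]
grater 0.05 [570.2 133.6] [103.3 165.6] 88.4
[[486.0, 84.0], [652.0, 80.0], [654.0, 183.0], [489.0, 188.0]]
insert 0 [508.5 427.3] [111.3 148. ] 86.01
insert 0.003 [508.3 426.6] [111.1 147.7] 86.01
insert 0.016 [507.1 423.8] [110.2 146.4] 86.01
holes 26
[493.2 415.4] ((54.368186950683594, 94.65721130371094), 81.2098617553711) [501.57486 408.40857]
tray 0.0 [ 573.2 -129.4] [ 84.2 197.2] 17.12
tray 0.016 [ 571.1 -127. ] [ 83.3 195.1] 17.12
[361.1 161.9] [ 617. -215.] [ 613. -210.]
[346.2 161.8] [ 616. -166.] [ 613. -162.]
[352.9 162.6] [ 614. -188.] [ 610. -184.]
[352.1 166.2] [ 602. -185.] [ 598. -181.]
[350.4 163.6] [ 611. -180.] [ 607. -176.]
[343.6 164.9] [ 606. -157.] [ 602. -154.]
[341.6 160.8] [ 620. -151.] [ 616. -147.]
[322.1 165.8] [602. -87.] [599. -84.]
[314.8 168.9] [591. -63.] [588. -60.]
[317.2 178.6] [559. -71.] [557. -69.]
[304.6 179.4] [556. -30.] [553. -28.]
[317.6 179.2] [557. -72.] [554. -70.]
[321.9 191.6] [517. -87.] [515. -84.]
[348.8 183.9] [ 543. -174.] [ 541. -170.]
[349.1 178.9] [ 560. -175.] [ 557. -171.]
[354.4 177.9] [ 563. -193.] [ 561. -189.]
[354.9 175.1] [ 573. -195.] [ 570. -190.]
[359.2 174.2] [ 576. -209.] [ 573. -204.]
[355.9 163.1] [ 612. -198.] [ 609. -194.]
```

```bash
cat >> h.py <<'E'
def edge(cam,sig,A,B,z,ts=None,hw=4,sign=0):
    """refine line A-B (world xy, m, height z): strongest gradient across, outlier-trimmed; returns 2 world pts"""
    ts=np.linspace(.1,.9,40) if ts is None else ts
    P=proj(cam,[[*A,z],[*B,z]]); d=(P[1]-P[0])/np.linalg.norm(P[1]-P[0]); n=np.array([-d[1],d[0]])
    o=np.arange(-hw,hw+.01,.2); g=P[0]+np.outer(ts,P[1]-P[0])
    q=(g[:,None]+o[None,:,None]*n).astype(np.float32)
    v=cv2.remap(sig.astype(np.float32),q[...,0],q[...,1],cv2.INTER_CUBIC)
    dv=np.abs(np.gradient(cv2.GaussianBlur(v,(0,0),2.5,sigmaY=.1),axis=1)); k=dv.argmax(1)
    pts=q[np.arange(len(g)),k]; s=o[k]; f=np.polyfit(ts,s,1)
    for _ in range(4):
        e=np.abs(s-np.polyval(f,ts)); ok=e<=max(.4,np.median(e)*1.5); f=np.polyfit(ts[ok],s[ok],1)
    E=P+np.outer(np.polyval(f,[0,1]),n)
    return ray(cam,E,z)[:,:2],ok.mean(),np.std(s[ok]-np.polyval(f,ts[ok])),np.polyval(f,.5)
E
cat > m.py <<'E'
from h import *
def rect(c,yaw,lx,ly):
    u=np.array([np.cos(yaw),np.sin(yaw)]);v=np.array([-u[1],u[0]])
    return {"+x":(c+u*lx/2-v*ly/2,c+u*lx/2+v*ly/2),"-x":(c-u*lx/2-v*ly/2,c-u*lx/2+v*ly/2),"+y":(c+v*ly/2-u*lx/2,c+v*ly/2+u*lx/2),"-y":(c-v*ly/2-u*lx/2,c-v*ly/2+u*lx/2)}
def show(cam,sig,c,yaw,lx,ly,edges,hw=4,ts={}):
    c=np.array(c);u=np.array([np.cos(yaw),np.sin(yaw)]);v=np.array([-u[1],u[0]])
    for e,z in edges:
        A,B=rect(c,yaw,lx,ly)[e]
        L,ok,sd,off=edge(cam,sig,A,B,z,ts=ts.get(e),hw=hw)
        d=L[1]-L[0];m=L.mean(0);ax=u if e[1]=="x" else v
        off=(m-c)@ax*(1 if e[0]=="+" else -1)-(lx if e[1]=="x" else ly)/2
        a=np.degrees(np.arctan2(d[1],d[0]))-(90 if e[1]=="x" else 0)
        print(cam,e,z,"outward off mm %.1f  yaw %.2f  ok %.2f sd %.2f"%(off*1000,a,ok,sd))
E
python3 - <<'E'
from m import *
T=np.load("pics/top0.npy").astype(np.float32);S=np.load("pics/side0.npy").astype(np.float32)
rb=lambda i:i[...,0]-i[...,2]
t2=np.r_[np.linspace(.04,.3,20),np.linspace(.7,.96,20)]
# grater: x axis ~ world +y (88.5deg); +y end = world -x(near)
y=np.radians(88.6);c=[.572,.1336]
show("top",rb(T),c,y,.1,.16,[("+x",.05),("-x",.05),("-y",.05),("+y",0),("+y",.05)],ts={"+x":t2,"-x":t2})
show("side",rb(S),c,y,.1,.16,[("+x",.05),("-y",.05),("-x",0),("+y",0)],hw=5,ts={"+x":t2,"-x":t2})
print("tray");y=np.radians(107.5);c=[.5685,-.119]
for cam,I in(("top",T),("side",S)): show(cam,I[...,0],c,y,.092,.08,[(e,.016) for e in("+x","+y","-y")],hw=4)
print("insert");F=6
for cam,I in(("top",T),("side",S)):
    p=proj(cam,[.5035,.408,.016])[0];x0,y0=(p-30).astype(int);u=cv2.resize(I[y0:y0+60,x0:x0+60,0],None,fx=F,fy=F,interpolation=cv2.INTER_CUBIC)
    bh=cv2.morphologyEx(u,cv2.MORPH_CLOSE,np.ones((25,25)))-u
    k,l,st,ce=cv2.connectedComponentsWithStats((bh>40).astype(np.uint8))
    g=[ce[i] for i in range(1,k) if 60<st[i,4]<500]
    w=(ray(cam,(np.array(g)+.5)/F-.5+[x0,y0],.016)[:,:2]*1000).astype(np.float32)
    w=w[np.linalg.norm(w-np.median(w,0),axis=1)<50];print(cam,len(w),w.mean(0),cv2.minAreaRect(w))
E
```

```text
top +x 0.05 outward off mm 0.0  yaw 88.44  ok 1.00 sd 0.13
top -x 0.05 outward off mm 0.1  yaw 88.51  ok 1.00 sd 0.14
top -y 0.05 outward off mm -0.2  yaw 87.94  ok 1.00 sd 0.12
top +y 0 outward off mm -0.3  yaw 89.73  ok 1.00 sd 0.12
top +y 0.05 outward off mm 3.6  yaw 89.64  ok 1.00 sd 0.12
side +x 0.05 outward off mm -1.5  yaw 88.56  ok 0.95 sd 0.14
side -y 0.05 outward off mm 0.9  yaw 88.77  ok 1.00 sd 0.11
side -x 0 outward off mm 2.1  yaw 88.49  ok 0.60 sd 0.14
side +y 0 outward off mm -0.8  yaw 88.52  ok 1.00 sd 0.08
tray
top +x 0.016 outward off mm 2.0  yaw -253.72  ok 0.95 sd 0.14
top +y 0.016 outward off mm 1.0  yaw 106.47  ok 1.00 sd 0.16
top -y 0.016 outward off mm 0.6  yaw 106.54  ok 0.95 sd 0.13
side +x 0.016 outward off mm -1.6  yaw -253.72  ok 0.93 sd 0.13
side +y 0.016 outward off mm 6.7  yaw 106.87  ok 0.85 sd 0.10
side -y 0.016 outward off mm 0.8  yaw 106.48  ok 0.72 sd 0.12
insert
top 27 [498.5522  403.95718] ((503.7182312011719, 404.2492980957031), (72.80315399169922, 69.78573608398438), 80.2866439819336)
side 3 [493.45956 427.87088] ((501.5686950683594, 428.1110534667969), (28.48335075378418, 45.76234436035156), 55.882415771484375)
```

Run:
```python
from m import *
T=np.load("pics/top0.npy").astype(np.float32);S=np.load("pics/side0.npy").astype(np.float32)
y=np.radians(82+90-180);y=np.radians(82);c=[.5035,.408]
# treat insert long axis as local x of rect here: yaw about -8 deg
y=np.radians(-8)
for a,z in(("top",0),("side",0)):
    I=T if a=="top" else S
    for s in(I[...,0],):
        show(a,s,c,y,.108,.064,[("+x",.003),("-x",.003),("+y",.016),("-y",0),("-y",.016)],hw=3.5)
ob=get_obs();M=R.from_rotvec(ob["orientation"]).as_matrix();print(np.round(M,3))
```

```text
top +x 0.003 outward off mm 1.1  yaw -8.80  ok 0.60 sd 0.22
top -x 0.003 outward off mm -1.0  yaw -8.66  ok 0.97 sd 0.15
top +y 0.016 outward off mm -1.2  yaw -7.40  ok 0.72 sd 0.13
top -y 0 outward off mm -0.1  yaw -8.42  ok 1.00 sd 0.12
top -y 0.016 outward off mm 2.9  yaw -8.52  ok 0.93 sd 0.12
side +x 0.003 outward off mm 0.5  yaw -11.84  ok 0.95 sd 0.15
side -x 0.003 outward off mm -1.3  yaw -6.84  ok 1.00 sd 0.10
side +y 0.016 outward off mm -0.2  yaw -8.45  ok 0.95 sd 0.19
side -y 0 outward off mm 3.7  yaw -7.82  ok 0.95 sd 0.11
side -y 0.016 outward off mm -5.1  yaw -9.04  ok 0.70 sd 0.07
[[-0.001  0.96   0.279]
 [ 0.002  0.279 -0.96 ]
 [-1.    -0.    -0.002]]
```

Emit:
{"api": "servo_tool", "payload": {"motion": [[0, 0.487, -0.377, 0, -1], [0, 0.487, -0.377, 0, -1], [0, 0.487, -0.377, 0, -1], [0, 0.487, -0.377, 0, -1], [0, 0.487, -0.377, 0, -1], [0, 0.487, -0.377, 0, -1], [0, 0.487, -0.377, 0, -1], [0, 0.487, -0.377, 0, -1]]}}

```text
clock: 0.9
tcp_pos: [0.4243, -0.3228, 0.4043]
orientation: [0.999, 1.331, -0.998]
contact_force: [1.1, -0.5, -0.0]
grip_width: 0.0852
```

```bash
cat >> h.py <<'E'
def go(x,y,z,za=None):
    """print tool-frame shift+turn to TCP world (x,y,z) with tool z at azimuth za deg (mod 180)"""
    o=get_obs();M=R.from_rotvec(o["orientation"]).as_matrix();d=M.T@(np.array([x,y,z])-o["tcp_pos"])
    cur=np.degrees(np.arctan2(M[1,2],M[0,2]));t=0 if za is None else -((za-cur+90)%180-90)
    print("clk %.2f tcp"%o["clock"],np.round(o["tcp_pos"],4),"za %.1f tilt %.2f"%(cur,np.degrees(np.arccos(-M[2,0]))),"q",np.round(o["joints"],2),"F",np.round(o["contact_force"],1),"w %.4f"%o["grip_width"])
    print("shift",np.round(d,4),"turn %.1f"%t)
E
python3 -c "
from h import *
go(.5045,.4073,.30,81.6)"
```

```text
clk 0.90 tcp [ 0.4243 -0.3228  0.4043] za -73.8 tilt 0.11 q [ 0.66  0.25 -0.15  1.89  0.04  1.01 -0.8 ] F [ 1.1 -0.5 -0. ] w 0.0852
shift [ 0.1055  0.2807 -0.6786] turn 24.6
```

Emit:
{"api": "servo_tool", "payload": {"motion": [[0.03, 0.281, -0.679, 4, -1], [0.06, 0.281, -0.679, 8, -1], [0.06, 0.281, -0.679, 12, -1], [0.1, 0.281, -0.679, 16, -1], [0.1, 0.281, -0.679, 20, -1], [0.1, 0.281, -0.679, 24.6, -1], [0.1, 0.281, -0.679, 24.6, -1], [0.1, 0.281, -0.679, 24.6, -1]]}}

```text
clock: 1.7
tcp_pos: [0.467, 0.0715, 0.3566]
orientation: [1.317, 1.138, -1.317]
contact_force: [0.9, -0.6, 0.1]
grip_width: 0.0855
```

```bash
python3 -c "
from h import *
go(.5045,.4073,.30,81.6)"
```

```text
clk 1.70 tcp [0.467  0.0715 0.3566] za -98.4 tilt 0.09 q [ 0.05  0.23 -0.38  2.05  0.11  0.88 -2.11] F [ 0.9 -0.6  0.1] w 0.0855
shift [ 0.057  -0.012  -0.3376] turn -0.0
```

Emit:
{"api": "servo_tool", "payload": {"motion": [[0.02, -0.012, -0.338, 0, -1], [0.04, -0.012, -0.338, 0, -1], [0.05, -0.012, -0.338, 0, -1], [0.057, -0.012, -0.338, 0, -1], [0.057, -0.012, -0.338, 0, -1], [0.057, -0.012, -0.338, 0, -1], [0.057, -0.012, -0.338, 0, -1], [0.057, -0.012, -0.338, 0, -1]]}}

```text
clock: 2.5
tcp_pos: [0.502, 0.4143, 0.2983]
orientation: [1.313, 1.147, -1.312]
contact_force: [-1.0, -0.1, 0.5]
grip_width: 0.0853
```

Run:
```python
from h import *
go(.5045,.4073,.175,81.6)
im=grab_frame("top");s=grab_frame("side")
a=cv2.resize(im[150:230,130:230,::-1],None,fx=4,fy=4,interpolation=cv2.INTER_CUBIC)
b=cv2.resize(s[110:190,190:290,::-1],None,fx=4,fy=4,interpolation=cv2.INTER_CUBIC)
cv2.imwrite("pics/c2.png",np.hstack([a,b]))
```

```text
clk 2.50 tcp [0.502  0.4143 0.2983] za -98.0 tilt 0.37 q [-0.48  0.58 -0.42  1.68  0.28  0.93 -2.72] F [-1.  -0.1  0.5] w 0.0853
shift [0.1232 0.004  0.0071] turn 0.4
```

View pics/c2.png

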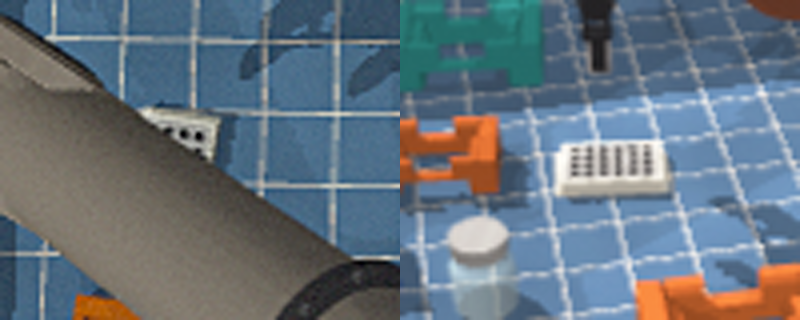

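The side view (right half) shows the holes insert at (612,168) with the open fingers above it at (598,45). I'm descending.

Emit:
{"api": "servo_tool", "payload": {"motion": [[0.0, 0.004, 0.007, 0.4, -1], [0.03, 0.004, 0.007, 0.4, -1], [0.06, 0.004, 0.007, 0.4, -1], [0.08, 0.004, 0.007, 0.4, -1], [0.09, 0.004, 0.007, 0.4, -1], [0.095, 0.004, 0.007, 0.4, -1], [0.095, 0.004, 0.007, 0.4, -1]]}}

```text
clock: 3.3
tcp_pos: [0.507, 0.4006, 0.2041]
orientation: [1.32, 1.135, -1.323]
contact_force: [0.4, -0.1, 0.4]
grip_width: 0.0856
```

Run:
```python
from h import *
go(.5045,.4073,.170,81.6)
s=grab_frame("side")
b=cv2.resize(s[110:190,190:290,::-1],None,fx=6,fy=6,interpolation=cv2.INTER_CUBIC)
cv2.imwrite("pics/c3.png",b)
o=get_obs();M=R.from_rotvec(o["orientation"]).as_matrix()
print(np.round(proj("side",o["tcp_pos"]+M[:,0]*.16),1),np.round((proj("side",[.5045,.4073,.016])-[190,110])*6))
```

```text
clk 3.30 tcp [0.507  0.4006 0.2041] za -98.8 tilt 0.12 q [-0.5   0.69 -0.37  1.74  0.34  0.77 -2.76] F [ 0.4 -0.1  0.4] w 0.0856
shift [ 0.0341 -0.0035 -0.0062] turn -0.4
[[242.4 144. ]] [[311. 236.]]
```

View pics/c3.png

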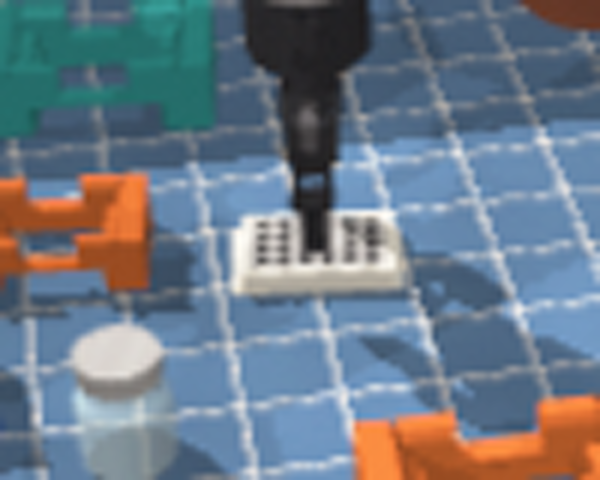

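The fingers straddle the insert's middle at (315,255). I'm correcting laterally from the settled pose and then descending.

Emit:
{"api": "servo_tool", "payload": {"motion": [[0.0, -0.0035, -0.006, -0.4, -1], [0.0, -0.0035, -0.006, -0.4, -1], [0.0, -0.0035, -0.006, -0.4, -1]]}}

```text
clock: 3.65
tcp_pos: [0.5044, 0.4082, 0.2055]
orientation: [1.316, 1.139, -1.315]
contact_force: [-0.6, -0.5, 0.6]
grip_width: 0.0855
```

```bash
python3 -c "
from h import *
go(.5045,.4073,.169,81.6)"
```

```text
clk 3.65 tcp [0.5044 0.4082 0.2055] za -98.3 tilt 0.13 q [-0.51  0.69 -0.37  1.74  0.34  0.77 -2.76] F [-0.6 -0.5  0.6] w 0.0855
shift [0.0365 0.0003 0.001 ] turn 0.1
```

Emit:
{"api": "servo_tool", "payload": {"motion": [[0.02, 0, 0.001, 0, -1], [0.032, 0, 0.001, 0, -1], [0.036, 0, 0.001, 0, -1], [0.036, 0, 0.001, 0, -1]], "force": 40}}

```text
clock: 4.05
tcp_pos: [0.504, 0.4071, 0.1687]
orientation: [1.315, 1.139, -1.316]
contact_force: [-0.0, -0.7, -0.0]
grip_width: 0.0852
```

Emit:
{"api": "servo_tool", "payload": {"motion": [[0, 0, 0, 0, 0.6], [0, 0, 0, 0, 0.6], [0, 0, 0, 0, 0.6], [0, 0, 0, 0, 0.6], [0, 0, 0, 0, 0.6]], "force": 40}}

```text
clock: 4.55
tcp_pos: [0.5042, 0.4074, 0.1695]
orientation: [1.316, 1.139, -1.315]
contact_force: [-0.2, -0.1, 5.7]
grip_width: 0.0628
```

```bash
python3 -c "
from h import *
go(.5045,.4073,.169,81.6)"
```

```text
clk 4.55 tcp [0.5042 0.4074 0.1695] za -98.3 tilt 0.12 q [-0.52  0.74 -0.36  1.75  0.36  0.72 -2.78] F [-0.2 -0.1  5.7] w 0.0628
shift [0.0005 0.0003 0.    ] turn 0.1
```

Emit:
{"api": "servo_tool", "payload": {"motion": [[-0.01, 0, 0, 0, 0.6], [-0.04, 0, 0, 0, 0.6], [-0.08, 0, 0, 0, 0.6], [-0.11, 0, 0, 0, 0.6], [-0.11, 0, 0, 0, 0.6], [-0.11, 0, 0, 0, 0.6]]}}

```text
clock: 5.15
tcp_pos: [0.5043, 0.407, 0.2803]
orientation: [1.317, 1.139, -1.314]
contact_force: [0.0, -1.3, -2.0]
grip_width: 0.0629
```

```bash
python3 -c "
from h import *
go(.572,.133,.28,88.5)"
```

```text
clk 5.15 tcp [0.5043 0.407  0.2803] za -98.3 tilt 0.14 q [-0.48  0.6  -0.41  1.7   0.29  0.9  -2.72] F [ 0.  -1.3 -2. ] w 0.0629
shift [-0.0004  0.1065  0.2614] turn -6.8
```

Emit:
{"api": "servo_tool", "payload": {"motion": [[0, 0.012, 0.03, -1, 0.6], [0, 0.029, 0.07, -2, 0.6], [0, 0.045, 0.11, -4, 0.6], [0, 0.061, 0.15, -5, 0.6], [0, 0.078, 0.19, -6.8, 0.6], [0, 0.092, 0.226, -6.8, 0.6], [0, 0.102, 0.25, -6.8, 0.6], [0, 0.1065, 0.261, -6.8, 0.6]]}}

```text
clock: 5.95
tcp_pos: [0.5721, 0.1295, 0.2778]
orientation: [1.23, 1.197, -1.234]
contact_force: [-1.2, 0.5, -0.9]
grip_width: 0.063
```

Emit:
{"api": "servo_tool", "payload": {"motion": [[0, 0, 0, 0, 0.6], [0, 0, 0, 0, 0.6]]}}

```text
clock: 6.15
tcp_pos: [0.5715, 0.1304, 0.277]
orientation: [1.229, 1.199, -1.235]
contact_force: [-0.4, 0.2, -1.3]
grip_width: 0.0629
```

Run:
```python
from h import *
go(.572,.133,.28,88.5)
t=grab_frame("top");s=grab_frame("side");np.save("pics/s4.npy",s);np.save("pics/t4.npy",t)
b=cv2.resize(s[90:220,215:325,::-1],None,fx=4,fy=4,interpolation=cv2.INTER_CUBIC)
cv2.imwrite("pics/c4.png",b)
go(.572,.133,.235,88.5)
```

```text
clk 6.15 tcp [0.5715 0.1304 0.277 ] za -91.7 tilt 0.28 q [-0.01  0.52 -0.42  1.86  0.28  0.83 -2.17] F [-0.4  0.2 -1.3] w 0.0629
shift [-0.003   0.0004 -0.0026] turn -0.2
clk 6.25 tcp [0.5715 0.1316 0.2775] za -91.6 tilt 0.23 q [-0.01  0.52 -0.42  1.86  0.28  0.83 -2.17] F [-0.8 -0.1 -0.8] w 0.0628
shift [ 0.0425  0.0007 -0.0014] turn -0.1
```

View pics/c4.png

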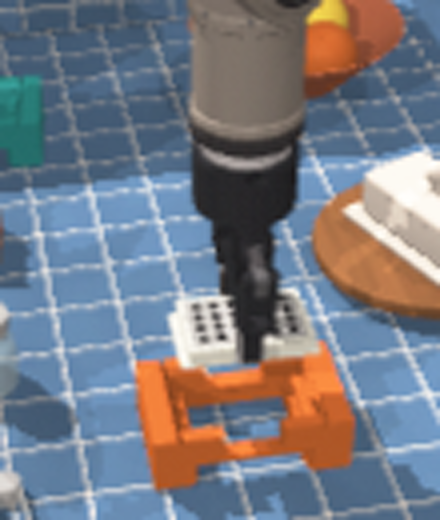

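The insert is held level over the grater, with its flange corners at about (188,364) and (325,352) in the crop. I'll check its in-hand offset along its length.

Run:
```python
from m import *
S=np.load("pics/s4.npy").astype(np.float32);T=np.load("pics/t4.npy").astype(np.float32)
c=[.5715,.131];y=np.radians(-1.6)
w=lambda I:I[...,0]
show("side",w(S),c,y,.108,.064,[("+x",.1095),("-x",.1095)],hw=3.5,ts={"+x":np.linspace(.1,.6,20)})
show("side",w(S),c,y,.108,.064,[("-y",.108),("+y",.124)],hw=3.5)
show("side",w(S),c,y,.096,.064,[("+x",.124),("-x",.124)],hw=2)
px=(np.array([[188,364],[325,352]])+.5)/4-.5+[215,90]
print(ray("side",px,.108))
```

```text
side +x 0.1095 outward off mm 5.9  yaw -3.54  ok 1.00 sd 0.85
side -x 0.1095 outward off mm 0.0  yaw -1.17  ok 0.88 sd 0.12
side -y 0.108 outward off mm 7.7  yaw 2.71  ok 0.65 sd 0.17
side +y 0.124 outward off mm 5.1  yaw 13.57  ok 0.68 sd 0.74
side +x 0.124 outward off mm 2.8  yaw -0.21  ok 0.85 sd 0.14
side -x 0.124 outward off mm -2.3  yaw 5.50  ok 0.57 sd 0.24
[[0.52380633 0.10479368 0.108     ]
 [0.62886423 0.09760661 0.108     ]]
```

Emit:
{"api": "servo_tool", "payload": {"motion": [[0.01, 0.0, -0.001, 0, 0.6], [0.03, 0.0, -0.001, 0, 0.6], [0.045, 0.0, -0.001, 0, 0.6], [0.053, 0.0, -0.001, 0, 0.6], [0.053, 0.0, -0.001, 0, 0.6], [0.053, 0.0, -0.001, 0, 0.6]]}}

```text
clock: 6.85
tcp_pos: [0.5714, 0.133, 0.2246]
orientation: [1.228, 1.2, -1.232]
contact_force: [-0.0, -0.7, -1.4]
grip_width: 0.0628
```

```bash
python3 -c "
from h import *
go(.5715,.1325,.2105,88.5)"
```

```text
clk 6.85 tcp [0.5714 0.133  0.2246] za -91.6 tilt 0.22 q [-0.03  0.59 -0.39  1.88  0.32  0.73 -2.21] F [-0.  -0.7 -1.4] w 0.0628
shift [0.0141 0.0002 0.0005] turn -0.1
```

Emit:
{"api": "servo_tool", "payload": {"motion": [[0.003, 0, 0, 0, 0.6], [0.006, 0, 0, 0, 0.6], [0.008, 0, 0, 0, 0.6], [0.01, 0, 0, 0, 0.6], [0.012, 0, 0, 0, 0.6], [0.012, 0, 0, 0, 0.6]]}}

```text
clock: 7.45
tcp_pos: [0.5712, 0.1329, 0.2123]
orientation: [1.228, 1.2, -1.232]
contact_force: [0.5, -0.1, -0.6]
grip_width: 0.0631
```

Emit:
{"api": "servo_tool", "payload": {"motion": [[0.001, 0, 0, 0, 0.6], [0.002, 0, 0, 0, 0.6], [0.003, 0, 0, 0, 0.6], [0.003, 0, 0, 0, 0.6]]}}

```text
clock: 7.85
tcp_pos: [0.5714, 0.133, 0.2099]
orientation: [1.229, 1.199, -1.232]
contact_force: [-0.9, -1.3, 4.0]
grip_width: 0.0625
```

Contact is at the catch height, with a lateral force of only about 1 N. Now I'll press on, still gripped and more firmly.

Emit:
{"api": "servo_tool", "payload": {"motion": [[0.001, 0, 0, 0, 0.6], [0.002, 0, 0, 0, 0.6], [0.003, 0, 0, 0, 0.6], [0.004, 0, 0, 0, 0.6], [0.004, 0, 0, 0, 0.6]], "force": 60}}

```text
clock: 8.35
tcp_pos: [0.5713, 0.1329, 0.2054]
orientation: [1.228, 1.2, -1.232]
contact_force: [-0.3, 0.5, -1.8]
grip_width: 0.0625
```

Emit:
{"api": "servo_tool", "payload": {"motion": [[0.001, 0, 0, 0, 0.6], [0.002, 0, 0, 0, 0.6], [0.003, 0, 0, 0, 0.6], [0.003, 0, 0, 0, 0.6]]}}

```text
clock: 8.75
tcp_pos: [0.5712, 0.133, 0.2036]
orientation: [1.228, 1.199, -1.233]
contact_force: [-3.5, -2.0, 12.9]
grip_width: 0.0623
```

Emit:
{"api": "servo_tool", "payload": {"motion": [[0, 0, 0, 0, -1], [0, 0, 0, 0, -1], [0, 0, 0, 0, -1], [-0.03, 0, 0, 0, -1], [-0.06, 0, 0, 0, -1], [-0.08, 0, 0, 0, -1], [-0.08, 0, 0, 0, -1]]}}

```text
clock: 9.45
tcp_pos: [0.5726, 0.1334, 0.2864]
orientation: [1.231, 1.196, -1.228]
contact_force: [0.4, -0.5, -0.7]
grip_width: 0.0856
```

Run:
```python
from h import *
go(.572,.133,.25,88.5)
s=grab_frame("side");np.save("pics/s5.npy",s)
cv2.imwrite("pics/c5.png",cv2.resize(s[140:220,230:320,::-1],None,fx=6,fy=6,interpolation=cv2.INTER_CUBIC))
```

```text
clk 9.45 tcp [0.5726 0.1334 0.2864] za -91.6 tilt 0.11 q [-0.01  0.51 -0.43  1.85  0.27  0.84 -2.17] F [ 0.4 -0.5 -0.7] w 0.0856
shift [ 0.0364 -0.0006  0.0005] turn -0.1
```

View pics/c5.png

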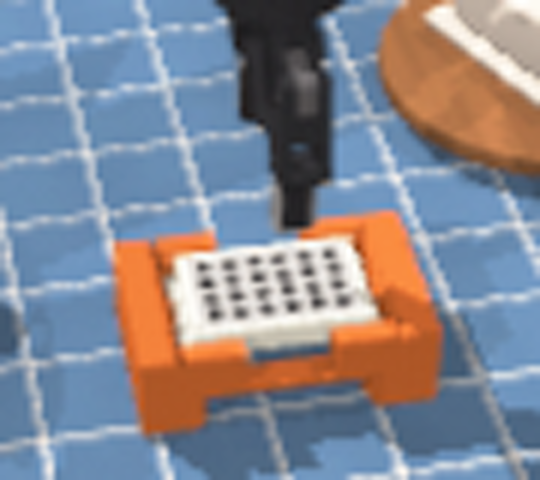

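The insert (270,290) sits in the recess and looks close to level. I'll probe each end with shut fingertips: contact height tells whether it is flush, and the push finishes the click if it isn't.

Emit:
{"api": "servo_tool", "payload": {"motion": [[0, -0.015, 0, 0, 1], [0, -0.033, 0, 0, 1], [0, -0.033, 0, 0, 1], [0, -0.033, 0, 0, 1], [0.02, -0.033, 0, 0, 1], [0.045, -0.033, 0, 0, 1], [0.056, -0.033, 0, 0, 1], [0.056, -0.033, 0, 0, 1]]}}

```text
clock: 10.3
tcp_pos: [0.5387, 0.1337, 0.2269]
orientation: [1.227, 1.199, -1.233]
contact_force: [0.1, 0.2, -0.0]
grip_width: 0.0001
```

Emit:
{"api": "servo_tool", "payload": {"motion": [[0.003, 0, 0, 0, 1], [0.005, 0, 0, 0, 1], [0.006, 0, 0, 0, 1], [0.006, 0, 0, 0, 1]]}}

```text
clock: 10.7
tcp_pos: [0.5392, 0.1341, 0.2234]
orientation: [1.228, 1.197, -1.232]
contact_force: [-6.4, -1.5, 17.3]
grip_width: 0.0004
```

Emit:
{"api": "servo_tool", "payload": {"motion": [[-0.01, 0, 0, 0, 1], [-0.015, 0.02, 0, 0, 1], [-0.015, 0.05, 0, 0, 1], [-0.015, 0.066, 0, 0, 1], [-0.015, 0.066, 0, 0, 1], [-0.005, 0.066, 0, 0, 1], [-0.005, 0.066, 0, 0, 1]]}}

```text
clock: 11.4
tcp_pos: [0.6037, 0.1322, 0.2269]
orientation: [1.226, 1.199, -1.234]
contact_force: [-0.6, 0.1, -0.5]
grip_width: 0.0001
```

Emit:
{"api": "servo_tool", "payload": {"motion": [[0.003, 0, 0, 0, 1], [0.005, 0, 0, 0, 1], [0.007, 0, 0, 0, 1], [0.007, 0, 0, 0, 1]]}}

```text
clock: 11.8
tcp_pos: [0.603, 0.1326, 0.2234]
orientation: [1.224, 1.198, -1.235]
contact_force: [-11.4, -4.3, 31.9]
grip_width: -0.0
```

Both ends meet the tip at exactly the same height, 0.2234 (surface at about 50 mm), so the insert is flush and level. Next is the tray: I'll measure its tab from the first pictures.

Emit:
{"api": "servo_tool", "payload": {"motion": [[-0.02, 0, 0, 0, 1], [-0.05, 0, 0, 0, 1], [-0.08, 0, 0, 0, 1], [-0.08, 0, 0, 0, 1]]}}

```text
clock: 12.2
tcp_pos: [0.6043, 0.1338, 0.3076]
orientation: [1.228, 1.195, -1.229]
contact_force: [0.9, -0.1, 0.2]
grip_width: -0.0001
```

Run:
```python
from m import *
T=np.load("pics/top0.npy").astype(np.float32)[...,0];S=np.load("pics/side0.npy").astype(np.float32)[...,0]
t=np.linspace(.15,.85,30)
show("top",T,[.5906,-.1925],np.radians(106.5),.01,.04,[("-x",.038),("+y",.038),("-y",.038)],hw=3,ts={"-x":t})
show("side",S,[.5906,-.1925],np.radians(106.5),.01,.04,[("-x",0),("-x",.038),("+x",.038)],hw=3,ts={"-x":t})
for c,I in(("top",T),("side",S)): show(c,I,[.5687,-.1187],np.radians(106.5),.092,.08,[("+x",.016),("-x",.016)],hw=2.5,ts={"-x":np.r_[np.linspace(.05,.18,10),np.linspace(.82,.95,10)]})
go(.5906,-.1925,.28,106.5)
```

```text
top -x 0.038 outward off mm 1.1  yaw -250.34  ok 0.90 sd 0.17
top +y 0.038 outward off mm 0.3  yaw 111.05  ok 1.00 sd 0.12
top -y 0.038 outward off mm 4.4  yaw 82.60  ok 1.00 sd 0.06
side -x 0 outward off mm 3.6  yaw -253.22  ok 1.00 sd 0.09
side -x 0.038 outward off mm -0.4  yaw -228.80  ok 0.70 sd 0.56
side +x 0.038 outward off mm -2.6  yaw -254.87  ok 0.82 sd 0.16
top +x 0.016 outward off mm 1.8  yaw -253.56  ok 0.95 sd 0.13
top -x 0.016 outward off mm 2.3  yaw -253.84  ok 1.00 sd 0.20
side +x 0.016 outward off mm -1.9  yaw -253.73  ok 0.95 sd 0.14
side -x 0.016 outward off mm 4.3  yaw -253.23  ok 1.00 sd 0.11
clk 12.20 tcp [0.6043 0.1338 0.3076] za -91.5 tilt 0.08 q [-0.    0.53 -0.43  1.76  0.27  0.92 -2.14] F [ 0.9 -0.1  0.2] w -0.0001
shift [ 0.028  -0.0051  0.3265] turn -18.0
```

Emit:
{"api": "servo_tool", "payload": {"motion": [[0.0, 0, 0.03, -2, 0.48], [0.01, 0, 0.07, -5, 0.48], [0.02, -0.002, 0.12, -8, 0.48], [0.028, -0.004, 0.17, -12, 0.48], [0.028, -0.005, 0.22, -15, 0.48], [0.028, -0.005, 0.27, -18, 0.48], [0.028, -0.005, 0.31, -18, 0.48], [0.028, -0.005, 0.328, -18, 0.48]]}}

```text
clock: 13.0
tcp_pos: [0.5889, -0.1996, 0.2788]
orientation: [0.997, 1.328, -1.002]
contact_force: [0.2, -0.1, -0.9]
grip_width: 0.0221
```

Emit:
{"api": "servo_tool", "payload": {"motion": [[0, 0, 0, 0, 0.48], [0, 0, 0, 0, 0.48], [0, 0, 0, 0, 0.48]]}}

```text
clock: 13.3
tcp_pos: [0.589, -0.1973, 0.2786]
orientation: [0.995, 1.331, -1.0]
contact_force: [0.9, 0.2, -0.2]
grip_width: 0.0221
```

```bash
python3 -c "
from h import *
go(.591,-.194,.225,106.5)"
```

```text
clk 13.30 tcp [ 0.589  -0.1973  0.2786] za -73.7 tilt 0.15 q [ 0.55  0.57 -0.44  1.77  0.31  0.87 -1.32] F [ 0.9  0.2 -0.2] w 0.0221
shift [ 0.0535  0.0029 -0.0027] turn -0.2
```

Opening is 22 mm. I'm descending to just above the tab and checking before straddling it.

Emit:
{"api": "servo_tool", "payload": {"motion": [[0.01, 0.003, -0.003, 0, 0.48], [0.03, 0.003, -0.003, 0, 0.48], [0.045, 0.003, -0.003, 0, 0.48], [0.053, 0.003, -0.003, 0, 0.48], [0.053, 0.003, -0.003, 0, 0.48], [0.053, 0.003, -0.003, 0, 0.48]]}}

```text
clock: 13.9
tcp_pos: [0.5912, -0.1934, 0.2256]
orientation: [0.995, 1.331, -0.999]
contact_force: [0.1, 0.6, 0.4]
grip_width: 0.0222
```

Run:
```python
from h import *
go(.591,-.194,.181,106.5)
s=grab_frame("side");np.save("pics/s6.npy",s)
cv2.imwrite("pics/c6.png",cv2.resize(s[205:295,255:345,::-1],None,fx=6,fy=6,interpolation=cv2.INTER_CUBIC))
```

```text
clk 13.90 tcp [ 0.5912 -0.1934  0.2256] za -73.7 tilt 0.14 q [ 0.52  0.64 -0.42  1.79  0.35  0.78 -1.36] F [0.1 0.6 0.4] w 0.0222
shift [ 0.0446 -0.0003  0.0005] turn -0.2
```

View pics/c6.png

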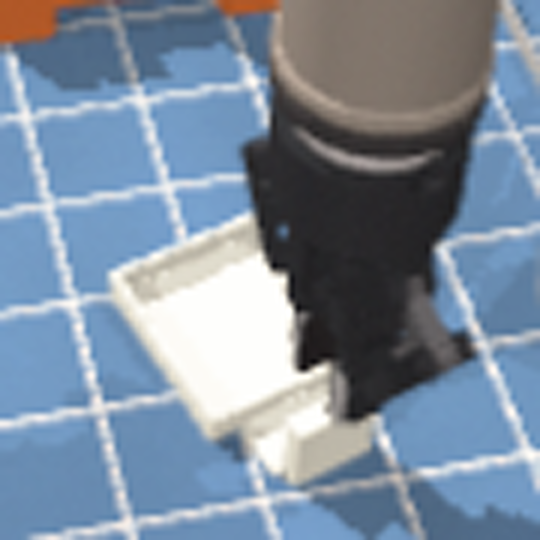

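The tips hover at the tab, with the near finger tip at (350,415) and the visible tab top from about (293,435). I'll compare this with the projected tab corners.

Run:
```python
from h import *
f=lambda P:np.round((proj("side",P)-[255,205]+.5)*6-.5).tolist()
c=np.array([.591,-.194]);a=np.radians(106.5);u=np.array([np.cos(a),np.sin(a)]);v=np.array([-u[1],u[0]])
for z in(.038,.004):print("tab",z,f([[*(c+sx*.005*u+sy*.02*v),z] for sx,sy in((-1,1),(-1,-1),(1,-1),(1,1))]))
o=get_obs();M=R.from_rotvec(o["orientation"]).as_matrix()
print("near finger bottom L/R",f([o["tcp_pos"]+M[:,0]*.172+M[:,2]*zz+M[:,1]*yy for zz in(.011,.0255) for yy in(-.011,.011)]))
```

```text
tab 0.038 [[298.0, 432.0], [377.0, 396.0], [364.0, 378.0], [285.0, 415.0]]
tab 0.004 [[292.0, 478.0], [369.0, 441.0], [357.0, 424.0], [280.0, 460.0]]
near finger bottom L/R [[327.0, 412.0], [371.0, 392.0], [346.0, 439.0], [391.0, 418.0]]
```

Projected and observed tab corners agree within about 1 px. I'm descending.

Emit:
{"api": "servo_tool", "payload": {"motion": [[0.01, 0, 0, 0, 0.48], [0.02, 0, 0, 0, 0.48], [0.03, 0, 0, 0, 0.48], [0.038, 0, 0, 0, 0.48], [0.044, 0, 0, 0, 0.48], [0.044, 0, 0, 0, 0.48]], "force": 30}}

```text
clock: 14.55
tcp_pos: [0.5909, -0.1935, 0.1809]
orientation: [0.995, 1.332, -1.0]
contact_force: [1.0, 0.1, -0.1]
grip_width: 0.0221
```

Emit:
{"api": "servo_tool", "payload": {"motion": [[0, 0, 0, 0, 0.9], [0, 0, 0, 0, 0.9], [0, 0, 0, 0, 0.9], [0, 0, 0, 0, 0.9]], "force": 30}}

```text
clock: 14.95
tcp_pos: [0.591, -0.1937, 0.1811]
orientation: [0.995, 1.331, -1.0]
contact_force: [-0.4, -0.9, -0.8]
grip_width: 0.0096
```

Run:
```python
from h import *
# grater frame, tab target with tray leading end 30 mm short of slot mouth
c=np.array([.572,.133]);a=np.radians(88.5);u=np.array([np.cos(a),np.sin(a)])
home=c-.081*u; pre=home-.122*u
print("home tab",home,"pre",pre)
go(*pre,.181,88.5)
```

```text
home tab [0.56987967 0.05202776] pre [ 0.56668608 -0.06993044]
clk 14.95 tcp [ 0.591  -0.1937  0.1811] za -73.7 tilt 0.16 q [ 0.5   0.7  -0.39  1.81  0.39  0.71 -1.39] F [-0.4 -0.9 -0.8] w 0.0096
shift [-1.000e-04  1.140e-02 -1.256e-01] turn 17.8
```

Emit:
{"api": "servo_tool", "payload": {"motion": [[-0.0005, 0.001, -0.01, 1, 0.9], [-0.0005, 0.002, -0.03, 4, 0.9], [-0.0005, 0.004, -0.05, 7, 0.9], [-0.0005, 0.006, -0.07, 10, 0.9], [-0.0005, 0.008, -0.09, 13, 0.9], [-0.0005, 0.01, -0.11, 16, 0.9], [-0.0005, 0.0114, -0.122, 17.8, 0.9], [-0.0005, 0.0114, -0.1256, 17.8, 0.9]]}}

```text
clock: 15.75
tcp_pos: [0.5665, -0.0678, 0.1815]
orientation: [1.225, 1.199, -1.229]
contact_force: [1.1, 0.1, -1.3]
grip_width: 0.0097
```

Emit:
{"api": "servo_tool", "payload": {"motion": [[0, 0, 0, 0, 0.9], [0, 0, 0, 0, 0.9], [0, 0, 0, 0, 0.9]]}}

```text
clock: 16.05
tcp_pos: [0.5666, -0.0689, 0.1815]
orientation: [1.225, 1.198, -1.23]
contact_force: [0.1, -0.4, -2.1]
grip_width: 0.0096
```

Run:
```python
from m import *
go(.56669,-.06993,.181,88.5)
s=grab_frame("side");np.save("pics/s7.npy",s);S=s.astype(np.float32)[...,0]
T=grab_frame("top").astype(np.float32)[...,0]
o=get_obs()["tcp_pos"]
u=np.array([np.cos(np.radians(88.5)),np.sin(np.radians(88.5))]);c=o[:2]+.077*u
for n,I in(("side",S),("top",T)):show(n,I,c,np.radians(88.5),.092,.08,[("+x",.016),("+y",.016),("-y",.016)],hw=4)
cv2.imwrite("pics/c7.png",cv2.resize(s[150:280,220:350,::-1],None,fx=4.5,fy=4.5,interpolation=cv2.INTER_CUBIC))
```

```text
clk 16.05 tcp [ 0.5666 -0.0689  0.1815] za -91.4 tilt 0.15 q [ 0.25  0.63 -0.31  1.94  0.32  0.62 -1.86] F [ 0.1 -0.4 -2.1] w 0.0096
shift [0.0005 0.0002 0.0011] turn 0.1
side +x 0.016 outward off mm 6.3  yaw -258.65  ok 0.57 sd 0.37
side +y 0.016 outward off mm 3.5  yaw 88.37  ok 1.00 sd 0.11
side -y 0.016 outward off mm 5.6  yaw 83.07  ok 0.62 sd 0.39
top +x 0.016 outward off mm 3.0  yaw 87.33  ok 1.00 sd 0.12
top +y 0.016 outward off mm 2.6  yaw 88.46  ok 0.93 sd 0.15
top -y 0.016 outward off mm 2.7  yaw 97.07  ok 0.62 sd 0.26
```

View pics/c7.png

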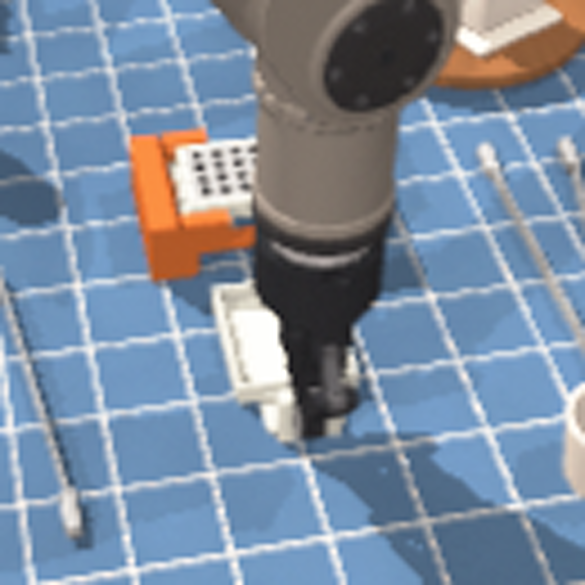

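The tray's yaw is 88.4° (grater 88.5°), but it sits about 2 mm to world -x, with its left rim at about (230,340). I'll shift it 2 mm and feed it into the slot.

Emit:
{"api": "servo_tool", "payload": {"motion": [[0, 0.002, -0.003, 0, 0.9], [0, 0.002, -0.01, 0, 0.9], [0, 0.002, -0.018, 0, 0.9], [0, 0.002, -0.026, 0, 0.9], [0, 0.002, -0.034, 0, 0.9], [0, 0.002, -0.042, 0, 0.9], [0, 0.002, -0.05, 0, 0.9], [0, 0.002, -0.055, 0, 0.9]]}}

```text
clock: 16.95
tcp_pos: [0.5699, -0.0126, 0.1814]
orientation: [1.225, 1.199, -1.229]
contact_force: [0.2, 0.0, -2.2]
grip_width: 0.0094
```

Emit:
{"api": "servo_tool", "payload": {"motion": [[0, 0, -0.004, 0, 0.9], [0, 0, -0.01, 0, 0.9], [0, 0, -0.016, 0, 0.9], [0, 0, -0.022, 0, 0.9], [0, 0, -0.028, 0, 0.9], [0, 0, -0.034, 0, 0.9], [0, 0, -0.04, 0, 0.9], [0, 0, -0.04, 0, 0.9]]}}

```text
clock: 17.75
tcp_pos: [0.5709, 0.0287, 0.1815]
orientation: [1.225, 1.2, -1.227]
contact_force: [0.2, 0.2, -1.3]
grip_width: 0.0095
```

```bash
python3 -c "
from h import *
go(.5719,.0520,.181,88.5)"
```

```text
clk 17.75 tcp [0.5709 0.0287 0.1815] za -91.3 tilt 0.12 q [ 0.08  0.63 -0.31  1.94  0.31  0.62 -2.03] F [ 0.2  0.2 -1.3] w 0.0095
shift [ 0.0005  0.0005 -0.0233] turn 0.2
```

No lateral force so far, so the pan is running freely. I'm pushing to the back stop.

Emit:
{"api": "servo_tool", "payload": {"motion": [[0, 0, -0.004, 0, 0.9], [0, 0, -0.008, 0, 0.9], [0, 0, -0.012, 0, 0.9], [0, 0, -0.016, 0, 0.9], [0, 0, -0.019, 0, 0.9], [0, 0, -0.021, 0, 0.9], [0, 0, -0.022, 0, 0.9]]}}

```text
clock: 18.45
tcp_pos: [0.5714, 0.051, 0.1815]
orientation: [1.224, 1.2, -1.227]
contact_force: [0.6, 0.2, -2.0]
grip_width: 0.0096
```

Emit:
{"api": "servo_tool", "payload": {"motion": [[0, 0, -0.001, 0, 0.9], [0, 0, -0.002, 0, 0.9], [0, 0, -0.003, 0, 0.9], [0, 0, -0.003, 0, 0.9]]}}

```text
clock: 18.85
tcp_pos: [0.5714, 0.0518, 0.1814]
orientation: [1.223, 1.198, -1.231]
contact_force: [0.2, -6.1, 0.5]
grip_width: 0.0093
```

Emit:
{"api": "servo_tool", "payload": {"motion": [[0, 0, -0.001, 0, 0.9], [0, 0, -0.003, 0, 0.9], [0, 0, -0.004, 0, 0.9], [0, 0, -0.004, 0, 0.9]]}}

```text
clock: 19.25
tcp_pos: [0.5715, 0.0525, 0.1814]
orientation: [1.221, 1.194, -1.236]
contact_force: [-1.0, -11.4, 2.8]
grip_width: 0.0094
```

It stops firmly at 0.0525 (predicted home 0.052). I'm relaxing, opening slightly and lifting straight up.

Emit:
{"api": "servo_tool", "payload": {"motion": [[0, 0, 0, 0, 0.9], [0, 0, 0, 0, 0.48], [0, 0, 0, 0, 0.48], [0, 0, 0, 0, 0.48]]}}

```text
clock: 19.65
tcp_pos: [0.5716, 0.0533, 0.1815]
orientation: [1.222, 1.194, -1.234]
contact_force: [-0.0, 0.0, -0.3]
grip_width: 0.0224
```

Emit:
{"api": "servo_tool", "payload": {"motion": [[-0.01, 0, 0, 0, 0.48], [-0.03, 0, 0, 0, 0.48], [-0.06, 0, 0, 0, 0.48], [-0.1, 0, 0, 0, 0.48], [-0.13, 0, 0.04, 0, 0.48], [-0.15, 0, 0.09, 0, 0.48], [-0.15, 0, 0.14, 0, 0.48], [-0.15, 0, 0.19, 0, 0.48]]}}

```text
clock: 20.45
tcp_pos: [0.5674, -0.1333, 0.335]
orientation: [1.222, 1.192, -1.231]
contact_force: [0.5, 0.2, -0.4]
grip_width: 0.0223
```

Emit:
{"api": "servo_tool", "payload": {"motion": [[0, -0.05, 0.04, 0, 0.48], [0, -0.08, 0.09, 0, 0.48], [0, -0.1, 0.14, 0, 0.48], [0, -0.1, 0.19, 0, 0.48], [0, -0.1, 0.19, 0, 0.48], [0, -0.1, 0.19, 0, 0.48]]}}

```text
clock: 21.05
tcp_pos: [0.4609, -0.3251, 0.3372]
orientation: [1.226, 1.187, -1.237]
contact_force: [0.3, 1.6, 0.6]
grip_width: 0.0222
```

Run:
```python
from m import *
go(.57,.05,.3,88.5)
t=grab_frame("top");s=grab_frame("side");np.save("pics/t8.npy",t);np.save("pics/s8.npy",s)
a=cv2.resize(t[135:215,225:325,::-1],None,fx=4,fy=4,interpolation=cv2.INTER_CUBIC)
b=cv2.resize(s[140:240,225:325,::-1],None,fx=4,fy=4,interpolation=cv2.INTER_CUBIC)
cv2.imwrite("pics/c8.png",np.hstack([np.vstack([a,np.zeros((80,400,3),np.uint8)]),b]))
# tab outer face vs expected home
h=np.array([.56988,.0520])
show("top",t[...,0].astype(np.float32),h,np.radians(88.5),.01,.04,[("-x",.038),("+y",.038)],hw=4)
show("side",s[...,0].astype(np.float32),h,np.radians(88.5),.01,.04,[("-x",0),("+y",.02)],hw=4)
```

```text
clk 21.05 tcp [ 0.4609 -0.3251  0.3372] za -91.8 tilt 0.54 q [ 0.72  0.39 -0.27  1.88  0.14  0.89 -1.23] F [0.3 1.6 0.6] w 0.0222
shift [ 0.0336  0.0971 -0.3787] turn -0.3
top -x 0.038 outward off mm -0.0  yaw 89.30  ok 1.00 sd 0.07
top +y 0.038 outward off mm 2.0  yaw 80.57  ok 1.00 sd 0.20
side -x 0 outward off mm -4.4  yaw 51.62  ok 0.75 sd 0.50
side +y 0.02 outward off mm 9.2  yaw 104.82  ok 0.80 sd 0.21
```

View pics/c8.png

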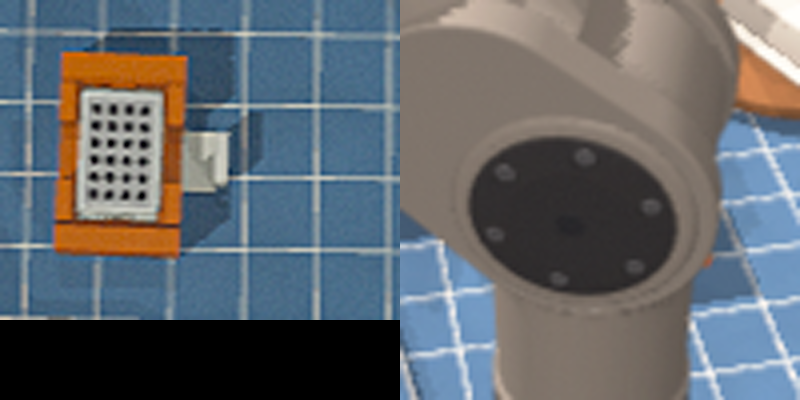

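The top view shows the insert seated in the recess at (120,155). Only the tray's neck and tab stick out at (207,160), with the tab's outer edge 0.0 mm from the expected home line. In the side view the arm blocks the grater, so it adds nothing. I'm handing in.

```bash
python3 -c "
from h import *
print(get_obs()['clock'],hand_in())"
```

```text
the job is handed in; nothing more can be done
21.15 None
```

The holes insert is seated in the large orange grater and the tray is fully in its slot. I handed the job in at 21 s of the 72 s allowed.

- **Insert:** I set it in the recess, met the catches about 6–7 mm proud, and pressed it down while still gripped. The force fell as it clicked, then it bottomed at the expected height. Pressing each end with shut fingertips (17 N and 32 N) stopped at the same height both times, so its top is about 50 mm up, level and flush.
- **Tray:** I gripped it by the tab, turned it about 18° to line up and moved it 2 mm sideways. It slid in without side force and stopped firmly at the back stop, with the tab within 1 mm of its predicted place. In the last top picture the tab's outer edge is 0.0 mm from the expected line.
- **Checks that failed or disagreed:**
  - In the last side picture the arm hid the grater, so that view's tab numbers are meaningless.
  - The two cameras differed by about 2 mm in y throughout, which is within the stated calibration error.
  - The side-view check of the insert's position in the hand was noisy, at 0 to 2.5 mm, and it caused no trouble.
- **Everything else:** The moves were planned clear of the other things on the counter, but I did not re-check them in the last pictures.

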